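# Make up two lab kits in their trays

## Robot

A 6-joint arm with a two-finger parallel gripper is mounted at the origin on the work surface. World frame = base frame: x ahead of the robot, y to its left, z up, the work surface at z = 0. Lengths are in m, angles in rad, forces in N, time in s.
With the tool pointing down it reaches from about 0.2 to 0.875 m from the base axis. Payload 3.4 kg.
Tool frame: the origin (TCP) lies at the very end of the fingers, on their centre line; the grasp point (between the pads) lies 19 mm behind it (manip.tcp_to_grasp is the distance from the TCP to the grasp point, in m); z points along the fingers, y is the line along which they close (so a half turn about z gives the same grasp; the last joint's range is limited). The gripper opens to 94 mm and grips with 3 to 60 N. Pads are 16 mm wide; open, the fingers measure 119 mm over their backs; the gripper's body (75 mm by 177 mm) begins 78 mm behind the grasp point.
Start: joints at [1.178, 0.276, 1.505, -0, 1.361, -0.121], TCP at [0.154, 0.554, 0.205] pointing down, gripper open.
Joint ranges: [-2.89, 2.89], [-0.75, 2.08], [0.22, 2.7], [-1.18, 4.32], [0.11, 2.71], [-2.7, 2.7]. Speed limits (rad/s): [2.57, 2.57, 3.14, 3.14, 3.14, 3.14].

## Interface

Orientations are given as a rotation vector (axis times angle).
In Python, from station import manip gives the robot as it stands.
- The arm moves only by the tool step_arm, never from a script. Its argument "motion" is a list that holds one entry, the list of rows, each a list of 7 numbers: the turn, a rotation vector about the tool's x, y, z scaled (see below), then the shift along the tool's x, y, z scaled (see below), then the closure, from -1 (fully open) to 1 (shut). A call has 1 to 10 rows; each row is the pose to reach, as a shift and turn from the pose commanded when the call began, along the tool's axes at that moment; what a row does not reach only later rows make up. The controller multiplies each number of a shift by 25 cm and each number of a turn by 30 degrees. A row lasts 1/12 s, in which the tool goes at most 41.7 mm and 7.16 degrees, less where a joint would pass 70% of its speed; a pose out of reach is approached as far as the arm can. A call with a number of a shift or a turn outside -1 to 1 is refused whole. A call with a gripper value outside its range is refused whole. The fingers move at their own pace and stop on an object; "grip_force" is the grip in N (left out, the last holds). Time passes only in rows, so rows that repeat a pose let the fingers close. It gives the time, the measured TCP pose, the force, the opening and the grip force at its end, in the units of the state.
- manip.get_state(): the state, without advancing time (a new reading comes with each control period).
- manip.read_camera(name): name is "side" or "top"; returns a dict with "image" (480x640x3 uint8, blue, green, red), "intrinsics" (3x3 intrinsics, pixels), "extrinsics" (4x4, takes a point from world to camera coordinates). Camera axes: x right, y up, looking along -z (the intrinsics and any distortion apply to the point x, -y, -z); pixel columns grow to the right and rows downward; lengths in m; the calibration is good to about 2 mm. A picture is of the moment at which its call begins. There is no depth.
- manip.job_done(): hands the job in; it is judged then, once.
The state is a dict: "time": time; "joints": joint angles; "qvel": joint speeds; "joint_efforts": joint torques, N m; "position": TCP position; "tool_rot": TCP orientation; "wrist_force": force on the tool from outside, world axes, zero at the start; "torque": the same for the moment, N m; "opening": finger opening in m; "grip_force": force on a finger pad.
Only numpy, scipy, OpenCV 4.12 (cv2) and the standard library are available. Lean on these libraries where they do the work, as an engineer would, in place of code of your own. Each camera call takes 0.05 s, during which the arm holds its last target. There are 200 camera calls.

## Task

Make up the two kits from the stock on the bench. Long tray: lay the slide box flat in the large pocket, stand the small jar on the middle of the slide box, and stand the conical flask in the small pocket. Square tray: stand the tube rack and the slim bottle on its floor, each in a pocket of its own; leave everything upright and do not push aside or tip the petri dish, the timer or the empty glass.

Things in the scene. Friction and masses are not known exactly. Their poses are not given: they have to be found in the camera images.
- slide_box: closed grey plastic microscope-slide box lying flat, 90 x 56 mm and 35 mm high, smooth flat top with a paper label, thin black seam and a small latch on one long side; loose, about 120 g. Origin: centre of its underside; x along its 90 mm length, z up.
- jar: small squat round glass specimen jar with a wide white screw cap and a paper band, 40 mm diameter, 45 mm high, the cap is its top 15 mm; loose, about 60 g. Origin: centre of its underside, z up.
- flask: small conical glass flask, base 60 mm diameter narrowing to a straight neck 26 mm in diameter that runs from 66 mm up to the top at 100 mm; stands upright, loose, about 100 g. Origin: centre of its underside, z up.
- tube_rack: square grey plastic tube rack with a 3 x 3 grid of white tube caps in its top, 46 x 46 mm, 42 mm high (the caps stand 2 mm above that), loose, about 90 g, one solid piece. Origin: centre of its underside; x and y along its sides, z up.
- bottle: slim white plastic reagent bottle with a grey cap, body 34 mm diameter up to 60 mm, tapering shoulder, cap 24 mm diameter from 68 mm to the top at 85 mm; stands upright, loose, about 70 g. Origin: centre of its underside, z up.
- long_tray: long white kit tray, 210 x 94 mm, fixed to the bench; floor 4 mm thick, walls 4 mm thick, tops 12 mm above the bench. A cross wall of the same height makes a large pocket, 112 x 86 mm inside, centred at x = -45, y = 0 mm, and a small pocket, 86 x 86 mm inside, centred at x = +58, y = 0 mm. Origin: centre of its underside; x along its length towards the small pocket, z up.
- square_tray: square white plastic kit tray, 140 x 140 mm, fixed to the bench; floor 4 mm thick, walls 4 mm thick, tops 12 mm above the bench. A cross of two walls splits it into four equal pockets, 64 x 64 mm inside, centred at x = +-34 mm, y = +-34 mm. Origin: centre of its underside; x and y along its sides, z up.
- petri_dish: bystander: low round covered dish, 55 mm diameter, about 15 mm high, on the bench on the robot's side of the stock. Origin: centre of its underside.
- timer: bystander: orange bench timer with a display and three buttons, 50 x 65 x 22 mm, lying beyond the stock. Origin: centre of its underside.
- glass_jar: bystander: open straight empty glass, 72 mm across the rim, 100 mm high, standing at the far side. Origin: centre of its underside.
There are look-alikes about, which are no part of the job. What is shaped like the bottle but blue is not meant.

How it is judged:
At the end, for the whole second after the job is handed in: Slide box flat on the floor of the large pocket; jar on its top, within 15 mm across and 25 mm along of its middle; flask on the floor of the small pocket; rack and bottle on the square tray's floor, each in a pocket (floors within 4 mm); all within 0.12 rad of upright, released, at rest (x of slide_box in the frame of long_tray between -0.061 and -0.029 m and y of slide_box in the frame of long_tray between -0.02 and 0.02 m and z of slide_box in the frame of long_tray between 0 and 0.008 m and angle between the x axis of slide_box and the x axis of long_tray, either way round below 0.35 rad and x of jar in the frame of slide_box between -0.025 and 0.025 m and y of jar in the frame of slide_box between -0.015 and 0.015 m and z of jar in the frame of slide_box between 0.031 and 0.039 m and x of flask in the frame of long_tray between 0.04 and 0.076 m and y of flask in the frame of long_tray between -0.018 and 0.018 m and z of flask in the frame of long_tray between 0 and 0.008 m and x of tube_rack in the frame of square_tray between -0.055 and 0.055 m and y of tube_rack in the frame of square_tray between -0.055 and 0.055 m and z of tube_rack in the frame of square_tray between 0 and 0.008 m and x of bottle in the frame of square_tray between -0.055 and 0.055 m and y of bottle in the frame of square_tray between -0.055 and 0.055 m and z of bottle in the frame of square_tray between 0 and 0.008 m and angle between each of slide_box, jar, flask, tube_rack, bottle's own z axis and vertical below 0.12 rad and linear speed of each of slide_box, jar, flask, tube_rack, bottle below 0.02 m/s); the robot touches nothing.
It fails at once if the petri dish is pushed more than 30 mm or tipped (distance of petri_dish from where it was at the start of the episode above 0.03 m or angle between petri_dish's own z axis and vertical above 0.5 rad).
It fails at once if the timer is pushed more than 30 mm or tipped (distance of timer from where it was at the start of the episode above 0.03 m or angle between timer's own z axis and vertical above 0.5 rad).
It fails at once if the empty glass is pushed more than 30 mm or tipped (distance of glass_jar from where it was at the start of the episode above 0.03 m or angle between glass_jar's own z axis and vertical above 0.5 rad).
It also fails if it takes over 125 s, if anything falls off the work surface, if the arm or the gripper's body presses on something with over 40 N, if the wrist force passes 120 N, or if a joint passes its speed limit or range.

## Working session

There is one attempt and no reset: what is moved stays moved. The work goes in short steps, Python scripts to look and compute and a tool call to move; the robot and the scene stay as the last step left them, time stands still between calls to the robot, and variables do not carry over. Pictures are saved under pics/ and viewed, at most 14 in all, crops included, and the job is handed in when it is done.

Besides the shell and the picture viewer there is one more tool, called after ">>>" as name(argument=value, ...) on one line, values as JSON. step_arm: Moves the arm, as the interface text tells. Shifts and turns lie within -1 to 1; 1 stands for 25 cm of shift or 30 degrees of turn. Its arguments: {"type":"object","properties":{"motion":{"type":"array","items":{"type":"array","items":{"type":"array","items":{"type":"number","minimum":-1,"maximum":1}}}},"grip_force":{"type":"number"}},"required":["motion"]}

```bash
mkdir -p pics; python3 - <<'E'
from station import manip
import cv2,numpy as np
s=manip.get_state()
print(s)
for n in("side","top"):
    c=manip.read_camera(n); cv2.imwrite(f"pics/{n}0.png",c["image"]); np.savez(f"pics/{n}.npz",K=c["intrinsics"],E=c["extrinsics"]); print(n,[k for k in c],c["intrinsics"],c["extrinsics"])
E
```

```text
{'time': 0.0, 'joints': array([ 1.17801090e+00,  2.76589839e-01,  1.50612118e+00, -2.83450978e-05,
        1.36070874e+00, -1.20996931e-01]), 'qvel': array([ 0.00017564, -0.0011926 ,  0.00058194,  0.00020828, -0.00066302,
       -0.00092577]), 'joint_efforts': array([ 5.77792307e-04, -4.04570282e+01, -2.37220663e+01,  7.01836101e-02,
        3.43791826e-02, -1.12877879e-04]), 'position': array([0.15415395, 0.55335457, 0.20461246]), 'tool_rot': array([-4.25542897e-01, -3.11219564e+00,  2.78650079e-03]), 'wrist_force': array([ 3.78843302e-01, -1.89036208e-01,  1.08055528e-04]), 'torque': array([0.06303544, 0.00707198, 0.00777995]), 'grip_force': 0.0, 'opening': 0.09426550971108061}
side ['image', 'intrinsics', 'extrinsics'] [[449.50834702   0.         329.2057772 ]
 [  0.         449.50834702 241.98006702]
 [  0.           0.           1.        ]] [[-0.99724766 -0.07213509  0.01713579  0.55928868]
 [ 0.05393169 -0.54716804  0.83528349 -0.05991975]
 [-0.05087709  0.83390867  0.54955241 -0.77964335]
 [ 0.          0.          0.          1.        ]]
top ['image', 'intrinsics', 'extrinsics'] [[586.86547947   0.         326.24442737]
 [  0.         586.86547947 234.74700794]
 [  0.           0.           1.        ]] [[-0.02175625 -0.99966858 -0.01376244  0.01233126]
 [ 0.9992487  -0.02218461  0.0317787  -0.561394  ]
 [-0.03207348 -0.01306072  0.99940017 -0.98208739]
 [ 0.          0.          0.          1.        ]]
```

View pics/top0.png

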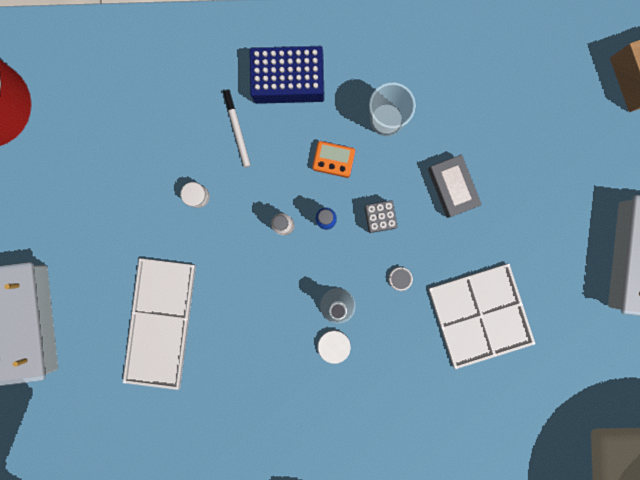

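View pics/side0.png

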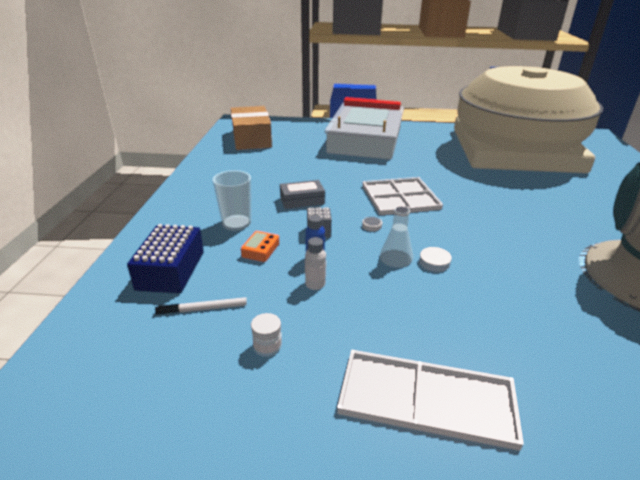

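Top view: jar (194,194), bottle (282,223), blue look-alike (326,217), rack (381,216), box (455,186), flask (338,305), petri dish (334,347), timer (334,159), glass (390,108), long tray (160,322), square tray (481,315). The low disc at (400,278) is a look-alike. I'll zoom in for corner and edge pixels.

```bash
python3 - <<'E'
import cv2
t=cv2.imread("pics/top0.png"); s=cv2.imread("pics/side0.png")
def g(im,x0,y0,w,h,f,n,st=20):
    c=cv2.resize(im[y0:y0+h,x0:x0+w],None,fx=f,fy=f,interpolation=cv2.INTER_CUBIC)
    for x in range((x0+st-1)//st*st,x0+w,st):
        cv2.line(c,(int((x-x0)*f),0),(int((x-x0)*f),6),(0,255,255),1); cv2.putText(c,str(x),(int((x-x0)*f)+2,14),0,.35,(0,255,255),1)
    for y in range((y0+st-1)//st*st,y0+h,st):
        cv2.line(c,(0,int((y-y0)*f)),(6,int((y-y0)*f)),(0,255,255),1); cv2.putText(c,str(y),(8,int((y-y0)*f)+4),0,.35,(0,255,255),1)
    cv2.imwrite(n,c)
g(t,260,140,230,180,3.3,"pics/tz1.png")
g(s,240,160,240,200,3,"pics/sz1.png")
E
```

```text
(no output)
```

View pics/tz1.png

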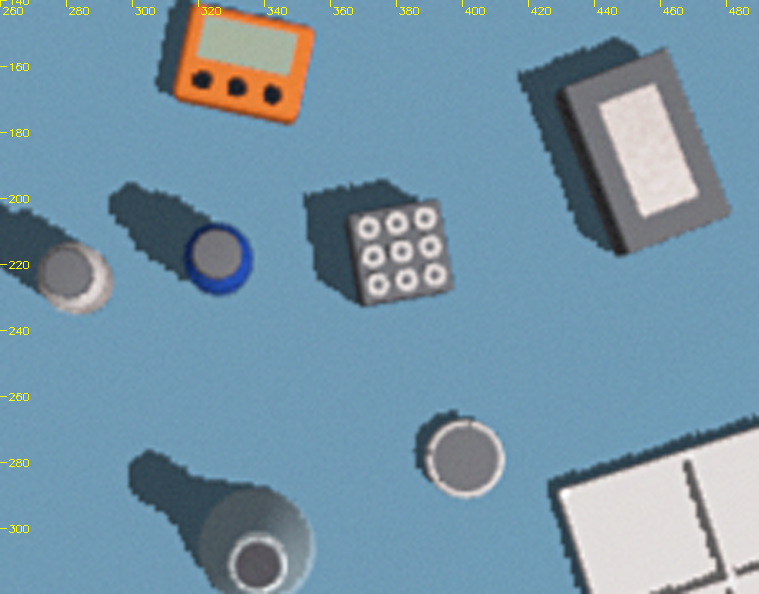

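View pics/sz1.png

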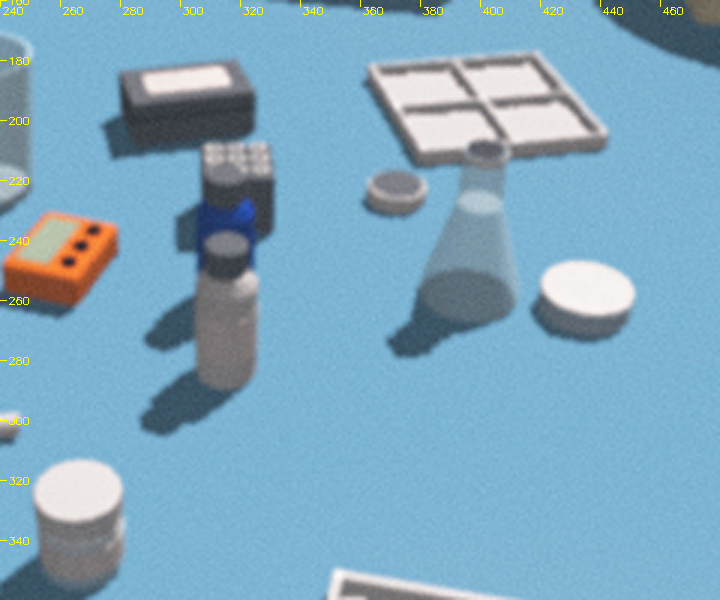

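```bash
cat > geo.py <<'E'
import numpy as np,cv2
C={n:np.load(f"pics/{n}.npz") for n in("top","side")}
F=np.diag([1.,-1,-1])
def ray(n,p):
    K,E=C[n]["K"],C[n]["E"];R,t=E[:3,:3],E[:3,3]
    d=R.T@F@np.linalg.solve(K,[p[0],p[1],1.]);return -R.T@t,d/np.linalg.norm(d)
def at(n,p,z):
    o,d=ray(n,p);return o+d*(z-o[2])/d[2]
def tri(a,b):
    rs=[ray("top",a),ray("side",b)]
    A=[np.eye(3)-np.outer(d,d) for o,d in rs]
    x=np.linalg.solve(sum(A),sum(M@o for M,(o,d) in zip(A,rs)))
    return x,[round(1e3*np.linalg.norm(M@(x-o)),1) for M,(o,d) in zip(A,rs)]
def proj(n,x):
    K,E=C[n]["K"],C[n]["E"];v=K@F@(E[:3,:3]@x+E[:3,3]);return v[:2]/v[2]
E
python3 - <<'E'
from geo import *
np.set_printoptions(precision=4,suppress=True)
t=cv2.imread("pics/top0.png")
g=cv2.cvtColor(t,cv2.COLOR_BGR2HSV)
m=((g[...,1]<50)&(g[...,2]>120)).astype(np.uint8)
m=cv2.morphologyEx(m,cv2.MORPH_CLOSE,np.ones((7,7)))
for x in cv2.findContours(m,0,2)[0]:
    a=cv2.contourArea(x)
    if a>300: print(a,cv2.minAreaRect(x)); r=cv2.boxPoints(cv2.minAreaRect(x)); a>2000 and print(*[at("top",p,.012)for p in r])
T=lambda u,v:(260+u/3.3,140+v/3.3); S=lambda u,v:(240+u/3,160+v/3)
for n,a,b in[("bottle",T(70,271),S(226,244)),("blue",T(217,254),S(227,175)),("flask",T(259,563),S(487,151)),("rackcaps",T(402,251),S(237,159)),("box",T(648,150.5),S(185.5,84)),("jar",(193.3,193.7),S(79,490)),("petri",(334,347),S(588,288)),("glass",(392,105),(233.5,181)),("sqtray",(481.5,315.5),S(484,101)),("lowdisc",T(465,458),S(396,185))]: print(n,*tri(a,b))
print("boxcorners",*[at("top",T(*p),.035)for p in[(565,89),(666,50),(731,212),(629,251)]])
print("rackcaps",*[at("top",T(*p),.044)for p in[(369,228),(425,217),(434,274),(378,285)]])
print("timer",*[at("top",T(*p),.022)for p in[(190,0),(315,32),(297,123),(175,97)]])
for n,p in[("sq",S(*q)) for q in[(368,66),(538,53),(607,130),(418,153)]]+[("long",q) for q in[(352,353),(518,377),(518,440),(340,402)]]: print(n,at("side",p,.012))
E
```

```text
813.5 ((334.0, 347.0), (32.0, 32.0), 90.0)
419.0 ((341.8656005859375, 308.9985656738281), (21.342853546142578, 28.923059463500977), 53.746158599853516)
412.0 ((400.5, 278.5), (23.0, 23.0), 90.0)
7036.5 ((481.8262023925781, 315.9496154785156), (85.22017669677734, 85.11979675292969), 72.47443389892578)
[ 0.4682 -0.1692  0.012 ] [ 0.5081 -0.3059  0.012 ] [ 0.3721 -0.3442  0.012 ] [ 0.3322 -0.2082  0.012 ]
5962.5 ((28.5, 324.0), (122.0, 57.0), 90.0)
[0.5258 0.5536 0.012 ] [0.5237 0.4564 0.012 ] [0.3189 0.4579 0.012 ] [0.3207 0.5544 0.012 ]
7098.5 ((158.76132202148438, 323.66168212890625), (58.037784576416016, 126.04525756835938), 7.305758953094482)
[0.321  0.3481 0.012 ] [0.5301 0.3187 0.012 ] [0.5156 0.2214 0.012 ] [0.3069 0.2514 0.012 ]
628.5 ((381.5945739746094, 216.06759643554688), (26.3038387298584, 26.468236923217773), 80.53767395019531)
1129.0 ((631.0, 254.5), (119.0, 16.0), 90.0)
538.0 ((194.64999389648438, 194.5500030517578), (28.776723861694336, 24.033309936523438), 18.434947967529297)
1607.0 ((456.46380615234375, 185.26409912109375), (53.124267578125, 32.4648323059082), 68.749
[... 1101 characters left out ...]
5)]
sqtray [ 0.4184 -0.2578  0.0061] [np.float64(1.7), np.float64(1.7)]
lowdisc [ 0.4842 -0.124   0.0081] [np.float64(0.4), np.float64(0.4)]
boxcorners [ 0.6685 -0.1756  0.035 ] [ 0.6868 -0.2264  0.035 ] [ 0.6051 -0.2562  0.035 ] [ 0.5868 -0.2051  0.035 ]
rackcaps [ 0.6006 -0.0756  0.044 ] [ 0.6054 -0.1034  0.044 ] [ 0.5771 -0.1071  0.044 ] [ 0.5723 -0.0794  0.044 ]
timer [0.7202 0.0109 0.022 ] [ 0.7024 -0.0521  0.022 ] [ 0.6563 -0.042   0.022 ] [0.671  0.0195 0.022 ]
sq [ 0.5044 -0.2966  0.012 ]
sq [ 0.3699 -0.3348  0.012 ]
sq [ 0.3327 -0.2101  0.012 ]
sq [ 0.4685 -0.1624  0.012 ]
long [0.5134 0.2326 0.012 ]
long [0.3    0.2546 0.012 ]
long [0.3247 0.3449 0.012 ]
long [0.5255 0.3118 0.012 ]
```

```bash
cat > go.py <<'E'
# usage: go.py x,y,z,closeangle_deg ...  -> scaled rows from the present pose
import sys,numpy as np
from scipy.spatial.transform import Rotation as R
from station import manip
s=manip.get_state();p=s["position"];r=R.from_rotvec(s["tool_rot"]);y=r.as_matrix()[:,1]
print("t",round(s["time"],2),"pos",p.round(4),"close",round(np.degrees(np.arctan2(y[1],y[0])),1),"j6",round(s["joints"][5],2),"open",round(s["opening"],4),"F",s["wrist_force"].round(1),"grip",round(s["grip_force"],1))
q=p
for a in sys.argv[1:]:
    x,yy,z,c=map(float,a.split(","));c=np.radians(c)
    Y=np.array([np.cos(c),np.sin(c),0]);Z=np.array([0,0,-1.]);T=R.from_matrix(np.c_[np.cross(Y,Z),Y,Z])
    t=np.array([x,yy,z]);d=(r.inv()*T).as_rotvec(degrees=True)/30;m=r.inv().apply(t-p)/.25
    print(np.r_[d,m].round(3).tolist(),"rows>=",round(np.linalg.norm(t-q)/.0417,1),"ang rows",round(np.linalg.norm(d)*30/7.16,1));q=t
E
python3 go.py .26,.33,.2,90 .37,.2,.2,90 .637,-.216,.2,110
```

```text
t 0.1 pos [0.1542 0.5534 0.2047] close 74.4 j6 -0.12 open 0.0937 F [ 0.5  0.8 -0.1] grip 0.0
[-0.003, -0.001, -0.519, -0.648, -0.747, 0.02] rows>= 5.9 ang rows 2.2
[-0.003, -0.001, -0.519, -1.211, -1.13, 0.02] rows>= 4.1 ang rows 2.2
[-0.003, -0.001, -1.186, -2.687, -2.446, 0.022] rows>= 11.9 ang rows 5.0
```

>>> step_arm(motion=[[[0, 0, -0.6, -0.9, -0.82, 0.02, -1], [0, 0, -0.6, -0.9, -0.82, 0.02, -1], [0, 0, -0.6, -0.9, -0.82, 0.02, -1], [0, 0, -0.6, -0.9, -0.82, 0.02, -1], [0, 0, -0.6, -0.9, -0.82, 0.02, -1], [0, 0, -0.6, -0.9, -0.82, 0.02, -1], [0, 0, -0.6, -0.9, -0.82, 0.02, -1], [0, 0, -0.6, -0.9, -0.82, 0.02, -1], [0, 0, -0.6, -0.9, -0.82, 0.02, -1]]], grip_force=20)

```text
time: 0.85
position: [0.3174, 0.293, 0.2002]
tool_rot: [-0.059, 3.141, -0.003]
wrist_force: [-0.5, 0.6, -1.0]
opening: 0.0939
grip_force: 0.0
```

```bash
python3 go.py .48,.07,.2,110 .637,-.216,.2,110
```

```text
t 0.85 pos [0.3174 0.293  0.2002] close 92.1 j6 -1.02 open 0.0939 F [-0.5  0.6 -1. ] grip 0.0
[-0.003, -0.0, -0.595, -0.617, -0.916, 0.003] rows>= 6.6 ang rows 2.5
[-0.003, -0.0, -0.595, -1.201, -2.083, 0.005] rows>= 7.8 ang rows 2.5
```

>>> step_arm(motion=[[[0, 0, 0, -0.6, -1, 0, -1], [0, 0, 0, -0.6, -1, 0, -1], [0, 0, 0, -0.6, -1, 0, -1], [0, 0, 0, -0.6, -1, 0, -1], [0, 0, 0, -0.6, -1, 0, -1], [0, 0, 0, -0.6, -1, 0, -1], [0, 0, 0, -0.6, -1, 0, -1], [0, 0, 0, -0.6, -1, 0, -1]]])

```text
time: 1.52
position: [0.4811, 0.0478, 0.2001]
tool_rot: [-0.059, 3.138, -0.005]
wrist_force: [0.2, 0.8, 1.0]
opening: 0.0938
grip_force: 0.0
```

>>> step_arm(motion=[[[0, 0, -0.6, -0.6, -1, 0, -1], [0, 0, -0.6, -0.6, -1, 0, -1], [0, 0, -0.6, -0.6, -1, 0, -1], [0, 0, -0.6, -0.6, -1, 0, -1], [0, 0, -0.6, -0.6, -1, 0, -1], [0, 0, -0.6, -0.6, -1, 0, -1], [0, 0, -0.6, -0.6, -1, 0, -1], [0, 0, -0.6, -0.6, -1, 0, -1], [0, 0, -0.6, -0.6, -1, 0, -1]]])

```text
time: 2.27
position: [0.6381, -0.1912, 0.1986]
tool_rot: [0.554, -3.091, -0.003]
wrist_force: [0.2, 0.5, 0.7]
opening: 0.0942
grip_force: 0.0
```

```bash
python3 go.py .637,-.216,.1,110 .637,-.216,.012,110
```

```text
t 2.27 pos [ 0.6381 -0.1912  0.1986] close 110.3 j6 -2.32 open 0.0942 F [0.2 0.5 0.7] grip 0.0
[0.004, -0.002, 0.011, 0.038, -0.092, 0.394] rows>= 2.4 ang rows 0.0
[0.004, -0.002, 0.011, 0.038, -0.093, 0.746] rows>= 2.1 ang rows 0.0
```

>>> step_arm(motion=[[[0, 0, 0, 0.02, -0.07, 0.4, -1], [0, 0, 0, 0.02, -0.07, 0.4, -1], [0, 0, 0, 0.02, -0.07, 0.4, -1], [0, 0, 0, 0.02, -0.07, 0.4, -1], [0, 0, 0, 0.02, -0.07, 0.4, -1], [0, 0, 0, 0.02, -0.07, 0.4, -1]]])

```text
time: 2.77
position: [0.6395, -0.2076, 0.1025]
tool_rot: [-0.559, 3.089, -0.001]
wrist_force: [0.1, -0.5, 0.6]
opening: 0.0944
grip_force: 0.0
```

```bash
python3 go.py .637,-.216,.012,110; python3 - <<'E'
from station import manip
import cv2
a=manip.read_camera("side")["image"]; b=manip.read_camera("top")["image"]
a=cv2.resize(a[120:240,240:400],None,fx=2.5,fy=2.5); b=cv2.resize(b[120:240,390:550],None,fx=2.5,fy=2.5)
cv2.imwrite("pics/b1.png",cv2.hconcat([a,b]))
E
```

```text
t 2.77 pos [ 0.6395 -0.2076  0.1025] close 110.5 j6 -2.35 open 0.0944 F [ 0.1 -0.5  0.6] grip 0.0
[-0.002, 0.005, 0.017, 0.022, -0.028, 0.362] rows>= 2.2 ang rows 0.1
```

View pics/b1.png

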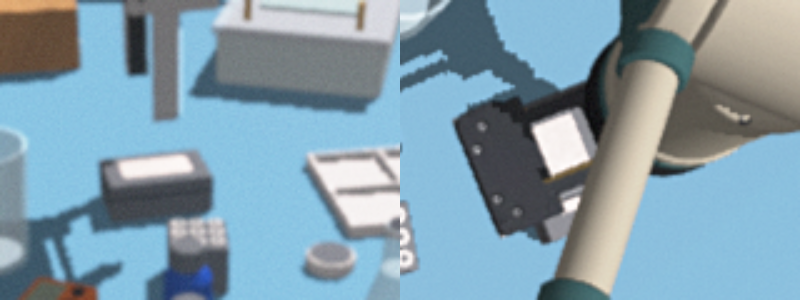

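The box is under the gripper, and the fingers straddle its width. Now I'll descend and close.

>>> step_arm(motion=[[[0, 0, 0, 0.02, -0.03, 0.1, -1], [0, 0, 0, 0.02, -0.03, 0.36, -1], [0, 0, 0, 0.02, -0.03, 0.36, -1], [0, 0, 0, 0.02, -0.03, 0.36, -1], [0, 0, 0, 0.02, -0.03, 0.36, -1], [0, 0, 0, 0.02, -0.03, 0.36, 1], [0, 0, 0, 0.02, -0.03, 0.36, 1], [0, 0, 0, 0.02, -0.03, 0.36, 1], [0, 0, 0, 0.02, -0.03, 0.36, 1], [0, 0, 0, 0.02, -0.03, 0.36, 1]]], grip_force=20)

```text
time: 3.7
position: [0.637, -0.2179, 0.0116]
tool_rot: [-0.557, 3.09, -0.002]
wrist_force: [0.2, -0.5, -0.4]
opening: 0.0639
grip_force: 0.0
```

```bash
python3 go.py .637,-.216,.2,110 .48,.05,.2,85
```

```text
t 3.7 pos [ 0.637  -0.2179  0.0116] close 110.4 j6 -2.36 open 0.0639 F [ 0.2 -0.5 -0.4] grip 0.0
[-0.002, 0.003, 0.014, -0.004, 0.006, -0.753] rows>= 4.5 ang rows 0.1
[-0.002, 0.003, 0.848, 0.213, 1.223, -0.755] rows>= 7.4 ang rows 3.6
```

>>> step_arm(motion=[[[0, 0, 0, 0, 0, 0, 1], [0, 0, 0, 0, 0, 0, 1], [0, 0, 0, 0, 0, 0, 1], [0, 0, 0, 0, 0, 0, 1]]])

```text
time: 4.03
position: [0.6363, -0.2173, 0.011]
tool_rot: [-0.557, 3.092, 0.001]
wrist_force: [-1.3, 1.6, 6.1]
opening: 0.0553
grip_force: 20.0
```

>>> step_arm(motion=[[[0, 0, 0, 0, 0, -0.3, 1], [0, 0, 0, 0, 0, -0.75, 1], [0, 0, 0, 0, 0, -0.75, 1], [0, 0, 0, 0, 0, -0.75, 1], [0, 0, 0, 0, 0, -0.75, 1], [0, 0, 0, 0, 0, -0.75, 1], [0, 0, 0, 0, 0, -0.75, 1]]])

```text
time: 4.62
position: [0.6368, -0.2182, 0.1985]
tool_rot: [-0.557, 3.09, -0.003]
wrist_force: [-0.3, 1.2, -2.3]
opening: 0.0556
grip_force: 20.0
```

```bash
python3 go.py .51,.02,.2,82 .374,.291,.2,82
```

```text
t 4.62 pos [ 0.6368 -0.2182  0.1985] close 110.4 j6 -2.36 open 0.0556 F [-0.3  1.2 -2.3] grip 20.0
[-0.003, 0.004, 0.947, 0.143, 1.07, -0.008] rows>= 6.5 ang rows 4.0
[-0.003, 0.004, 0.947, 0.274, 2.276, -0.011] rows>= 7.3 ang rows 4.0
```

>>> step_arm(motion=[[[0, 0, 0.95, 0.14, 1, 0, 1], [0, 0, 0.95, 0.14, 1, 0, 1], [0, 0, 0.95, 0.14, 1, 0, 1], [0, 0, 0.95, 0.14, 1, 0, 1], [0, 0, 0.95, 0.14, 1, 0, 1], [0, 0, 0.95, 0.14, 1, 0, 1], [0, 0, 0.95, 0.14, 1, 0, 1], [0, 0, 0.95, 0.14, 1, 0, 1]]])

```text
time: 5.28
position: [0.5135, 0.0063, 0.1956]
tool_rot: [-0.215, -3.129, -0.0]
wrist_force: [0.6, -0.7, -0.5]
opening: 0.0559
grip_force: 20.0
```

```bash
python3 go.py .374,.291,.2,82
```

```text
t 5.28 pos [0.5135 0.0063 0.1956] close 82.1 j6 -1.56 open 0.0559 F [ 0.6 -0.7 -0.5] grip 20.0
[-0.0, -0.009, 0.004, 0.709, 1.052, -0.014] rows>= 7.6 ang rows 0.0
```

>>> step_arm(motion=[[[0, 0, 0, 0.7, 1, 0, 1], [0, 0, 0, 0.7, 1, 0, 1], [0, 0, 0, 0.7, 1, 0, 1], [0, 0, 0, 0.7, 1, 0, 1], [0, 0, 0, 0.7, 1, 0, 1], [0, 0, 0, 0.7, 1, 0, 1], [0, 0, 0, 0.7, 1, 0, 1], [0, 0, 0, 0.7, 1, 0, 1], [0, 0, 0, 0.7, 1, 0, 1]]])

```text
time: 6.03
position: [0.3773, 0.2782, 0.1963]
tool_rot: [-0.216, -3.132, 0.001]
wrist_force: [0.8, 0.4, -0.4]
opening: 0.0557
grip_force: 20.0
```

```bash
python3 go.py .374,.291,.06,82 .374,.291,.017,82
```

```text
t 6.03 pos [0.3773 0.2782 0.1963] close 82.1 j6 -0.95 open 0.0557 F [ 0.8  0.4 -0.4] grip 20.0
[-0.002, -0.004, 0.004, 0.019, 0.049, 0.545] rows>= 3.3 ang rows 0.0
[-0.002, -0.004, 0.004, 0.018, 0.05, 0.717] rows>= 1.0 ang rows 0.0
```

>>> step_arm(motion=[[[0, 0, 0, 0.02, 0.045, 0.2, 1], [0, 0, 0, 0.02, 0.045, 0.54, 1], [0, 0, 0, 0.02, 0.045, 0.54, 1], [0, 0, 0, 0.02, 0.045, 0.54, 1], [0, 0, 0, 0.02, 0.045, 0.54, 1], [0, 0, 0, 0.02, 0.045, 0.54, 1], [0, 0, 0, 0.02, 0.045, 0.54, 1]]])

```text
time: 6.62
position: [0.3768, 0.288, 0.0636]
tool_rot: [0.223, 3.132, 0.001]
wrist_force: [-0.3, 0.9, -1.3]
opening: 0.0558
grip_force: 20.0
```

```bash
python3 go.py .374,.291,.017,82; python3 - <<'E'
from station import manip
import cv2
a=manip.read_camera("side")["image"]; b=manip.read_camera("top")["image"]
a=cv2.resize(a[300:460,320:540],None,fx=1.8,fy=1.8); b=cv2.resize(b[240:400,90:310],None,fx=1.8,fy=1.8)
cv2.imwrite("pics/b2.png",cv2.hconcat([a,b]))
E
```

```text
t 6.62 pos [0.3768 0.288  0.0636] close 81.8 j6 -0.92 open 0.0558 F [-0.3  0.9 -1.3] grip 20.0
[0.002, 0.003, -0.005, 0.013, 0.01, 0.186] rows>= 1.1 ang rows 0.0
```

View pics/b2.png

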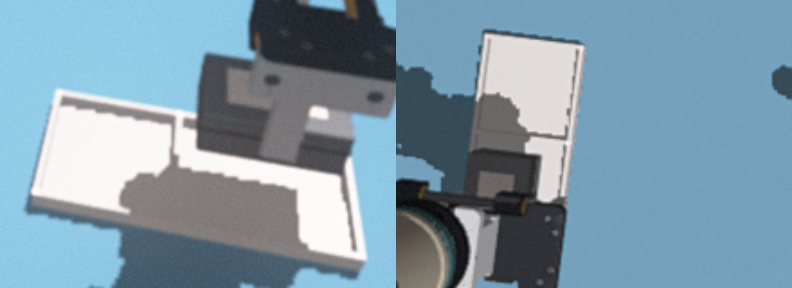

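The box hangs aligned over the large pocket, clear of the cross wall. Now I'll lower it and release.

>>> step_arm(motion=[[[0, 0, 0, 0.013, 0.01, 0.08, 1], [0, 0, 0, 0.013, 0.01, 0.14, 1], [0, 0, 0, 0.013, 0.01, 0.17, 1], [0, 0, 0, 0.013, 0.01, 0.19, 1], [0, 0, 0, 0.013, 0.01, 0.19, 1], [0, 0, 0, 0.013, 0.01, 0.19, 1]]])

```text
time: 7.22
position: [0.3726, 0.2915, 0.0161]
tool_rot: [0.221, 3.133, 0.001]
wrist_force: [-0.3, 0.5, -0.5]
opening: 0.0558
grip_force: 20.0
```

>>> step_arm(motion=[[[0, 0, 0, 0, 0, 0, -0.45], [0, 0, 0, 0, 0, 0, -0.45], [0, 0, 0, 0, 0, 0, -0.45], [0, 0, 0, 0, 0, 0, -0.45], [0, 0, 0, 0, 0, -0.2, -0.45], [0, 0, 0, 0, 0, -0.6, -0.45], [0, 0, 0, 0, 0, -0.7, -0.45], [0, 0, 0, 0, 0, -0.7, -0.45], [0, 0, 0, 0, 0, -0.7, -0.45]]])

```text
time: 7.97
position: [0.3754, 0.2933, 0.1975]
tool_rot: [0.22, 3.123, 0.012]
wrist_force: [2.0, 0.7, 0.4]
opening: 0.0682
grip_force: 0.0
```

```bash
python3 go.py .632,.216,.17,82 .632,.216,.1,82 .632,.216,.018,82
```

```text
t 7.97 pos [0.3754 0.2933 0.1975] close 81.9 j6 -0.91 open 0.0682 F [2.  0.7 0.4] grip 0.0
[0.016, 0.02, -0.002, -1.058, -0.163, 0.12] rows>= 6.5 ang rows 0.1
[0.016, 0.02, -0.002, -1.055, -0.165, 0.4] rows>= 1.7 ang rows 0.1
[0.016, 0.02, -0.002, -1.052, -0.168, 0.728] rows>= 2.0 ang rows 0.1
```

>>> step_arm(motion=[[[0, 0, 0, -1, -0.16, 0.1, -0.45], [0, 0, 0, -1, -0.16, 0.1, -0.45], [0, 0, 0, -1, -0.16, 0.1, -0.45], [0, 0, 0, -1, -0.16, 0.1, -0.45], [0, 0, 0, -1, -0.16, 0.1, -0.45], [0, 0, 0, -1, -0.16, 0.1, -0.45], [0, 0, 0, -1, -0.16, 0.1, -0.45], [0, 0, 0, -1, -0.16, 0.1, -0.45], [0, 0, 0, -1, -0.16, 0.1, -0.45]]])

```text
time: 8.72
position: [0.6128, 0.2164, 0.1644]
tool_rot: [-0.222, -3.131, 0.0]
wrist_force: [-0.4, 0.5, 0.2]
opening: 0.0683
grip_force: 0.0
```

```bash
python3 go.py .632,.216,.018,82; python3 - <<'E'
from station import manip
from geo import *
a=manip.read_camera("side")["image"]; b=manip.read_camera("top")["image"]
print(at("top",(193.3,193.7),.045),at("side",(266.3,323.3),.045))
a=cv2.resize(a[270:430,250:450],None,fx=2,fy=2); b=cv2.resize(b[240:400,90:290],None,fx=2,fy=2)
cv2.imwrite("pics/b3.png",cv2.hconcat([a,b]))
E
```

```text
t 8.72 pos [0.6128 0.2164 0.1644] close 81.9 j6 -1.2 open 0.0683 F [-0.4  0.5  0.2] grip 0.0
[-0.001, -0.005, -0.004, -0.078, 0.01, 0.585] rows>= 3.5 ang rows 0.0
[0.63238076 0.21554495 0.045     ] [0.63025791 0.22066437 0.045     ]
```

View pics/b3.png

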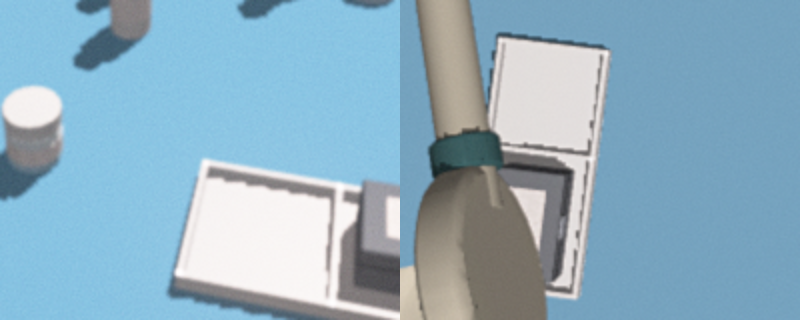

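The box lies flat in the large pocket, and the jar at side crop (33,105) is unmoved. Next is the jar.

>>> step_arm(motion=[[[0, 0, 0, -0.075, 0.01, 0.0, -0.45], [0, 0, 0, -0.075, 0.01, 0.15, -0.45], [0, 0, 0, -0.075, 0.01, 0.58, -0.45], [0, 0, 0, -0.075, 0.01, 0.58, -0.45], [0, 0, 0, -0.075, 0.01, 0.58, -0.45], [0, 0, 0, -0.075, 0.01, 0.58, -0.45], [0, 0, 0, -0.075, 0.01, 0.58, 1], [0, 0, 0, -0.075, 0.01, 0.58, 1], [0, 0, 0, -0.075, 0.01, 0.58, 1], [0, 0, 0, -0.075, 0.01, 0.58, 1]]], grip_force=15)

```text
time: 9.65
position: [0.6343, 0.217, 0.0233]
tool_rot: [0.22, 3.129, 0.002]
wrist_force: [0.4, 0.7, 0.4]
opening: 0.0449
grip_force: 0.0
```

>>> step_arm(motion=[[[0, 0, 0, 0, 0, 0, 1], [0, 0, 0, 0, 0, 0, 1], [0, 0, 0, 0, 0, 0, 1], [0, 0, 0, 0, 0, -0.2, 1], [0, 0, 0, 0, 0, -0.7, 1], [0, 0, 0, 0, 0, -0.7, 1], [0, 0, 0, 0, 0, -0.7, 1], [0, 0, 0, 0, 0, -0.7, 1], [0, 0, 0, 0, 0, -0.7, 1]]])

```text
time: 10.4
position: [0.635, 0.2167, 0.2004]
tool_rot: [0.221, 3.125, 0.004]
wrist_force: [0.3, -0.0, -0.9]
opening: 0.0398
grip_force: 15.0
```

```bash
python3 go.py .373,.291,.18,82; python3 - <<'E'
from station import manip
from geo import *
b=manip.read_camera("top")["image"];a=manip.read_camera("side")["image"]
b=cv2.resize(b[240:400,90:290],None,fx=2,fy=2); a=cv2.resize(a[250:450,200:450],None,fx=1.6,fy=1.6)
cv2.imwrite("pics/b4.png",cv2.hconcat([b,a]))
E
```

```text
t 10.4 pos [0.635  0.2167 0.2004] close 81.9 j6 -1.2 open 0.0398 F [ 0.3 -0.  -0.9] grip 15.0
[0.006, 0.016, -0.003, 1.08, 0.147, 0.073] rows>= 6.5 ang rows 0.1
```

View pics/b4.png

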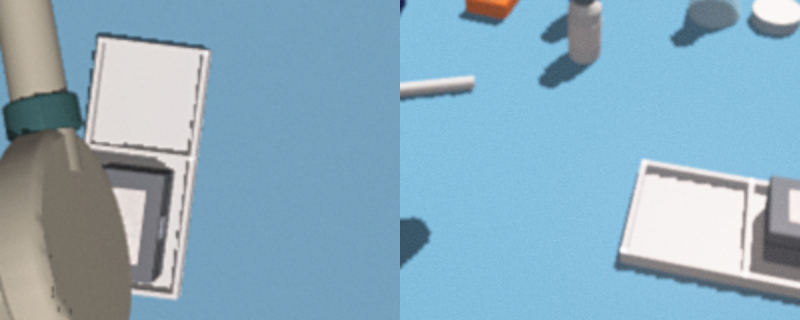

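```bash
python3 - <<'E'
from geo import *
c=np.radians(-8);o=np.array([.4184,.2849]);U=np.array([[np.cos(c),np.sin(c)],[-np.sin(c),np.cos(c)]])
for n,p in[("top",(174,326)),("side",(431,361)),("side",(428.5,397.5))]:
    x=at(n,p,.039);print(x.round(4),(U@(x[:2]-o)).round(4))
E
```

```text
[0.4168 0.2518 0.039 ] [ 0.003 -0.033]
[0.4152 0.2623 0.039 ] [ 0.     -0.0229]
[0.4245 0.3175 0.039 ] [0.0015 0.0331]
```

>>> step_arm(motion=[[[0, 0, 0, 1, 0.14, 0, 1], [0, 0, 0, 1, 0.14, 0, 1], [0, 0, 0, 1, 0.14, 0, 1], [0, 0, 0, 1, 0.14, 0, 1], [0, 0, 0, 1, 0.14, 0, 1], [0, 0, 0, 1, 0.14, 0, 1], [0, 0, 0, 1, 0.14, 0, 1], [0, 0, 0, 1, 0.14, 0, 1]]])

```text
time: 11.17
position: [0.3864, 0.2856, 0.1933]
tool_rot: [-0.216, -3.13, 0.004]
wrist_force: [1.1, 0.8, -0.7]
opening: 0.0396
grip_force: 15.0
```

```bash
python3 go.py .374,.291,.075,82 .374,.291,.061,82
```

```text
t 11.17 pos [0.3864 0.2856 0.1933] close 82.1 j6 -0.94 open 0.0396 F [ 1.1  0.8 -0.7] grip 15.0
[-0.006, -0.008, 0.003, 0.05, 0.016, 0.473] rows>= 2.9 ang rows 0.0
[-0.006, -0.008, 0.003, 0.05, 0.016, 0.529] rows>= 0.3 ang rows 0.0
```

>>> step_arm(motion=[[[0, 0, 0, 0.05, 0.016, 0.2, 1], [0, 0, 0, 0.05, 0.016, 0.4, 1], [0, 0, 0, 0.05, 0.016, 0.45, 1], [0, 0, 0, 0.05, 0.016, 0.45, 1], [0, 0, 0, 0.05, 0.016, 0.45, 1], [0, 0, 0, 0.05, 0.016, 0.45, 1]]])

```text
time: 11.67
position: [0.3802, 0.2921, 0.0835]
tool_rot: [0.222, 3.133, 0.001]
wrist_force: [1.6, -0.6, -0.3]
opening: 0.0397
grip_force: 15.0
```

```bash
python3 go.py .374,.291,.0625,82
```

```text
t 11.67 pos [0.3802 0.2921 0.0835] close 81.9 j6 -0.92 open 0.0397 F [ 1.6 -0.6 -0.3] grip 15.0
[0.001, 0.002, -0.004, 0.024, -0.008, 0.084] rows>= 0.5 ang rows 0.0
```

>>> step_arm(motion=[[[0, 0, 0, 0.024, -0.008, 0.04, 1], [0, 0, 0, 0.024, -0.008, 0.07, 1], [0, 0, 0, 0.024, -0.008, 0.083, 1], [0, 0, 0, 0.024, -0.008, 0.083, 1], [0, 0, 0, 0.024, -0.008, 0.083, 1], [0, 0, 0, 0.024, -0.008, 0.083, 1]]])

```text
time: 12.17
position: [0.3729, 0.291, 0.0629]
tool_rot: [0.221, 3.132, 0.001]
wrist_force: [-0.2, -0.1, -1.1]
opening: 0.0393
grip_force: 15.0
```

```bash
python3 go.py .374,.291,.061,82; python3 - <<'E'
from station import manip
from geo import *
a=manip.read_camera("side")["image"]
cv2.imwrite("pics/b5.png",cv2.resize(a[290:450,330:530],None,fx=3,fy=3))
E
```

```text
t 12.17 pos [0.3729 0.291  0.0629] close 81.9 j6 -0.91 open 0.0393 F [-0.2 -0.1 -1.1] grip 15.0
[0.002, 0.003, -0.003, -0.004, 0.0, 0.008] rows>= 0.1 ang rows 0.0
```

View pics/b5.png

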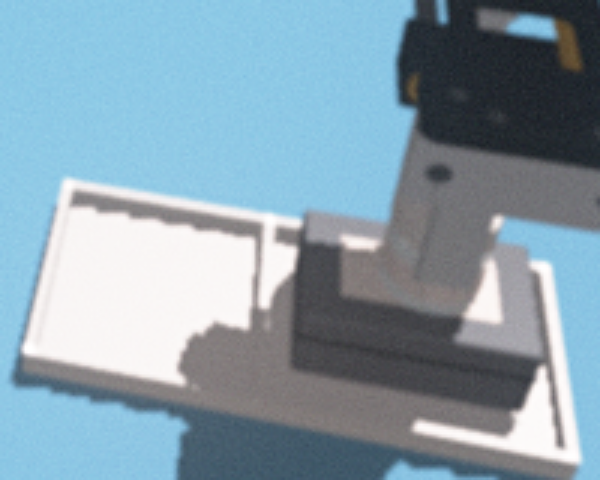

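The jar sits over the middle of the box label, about touching it. I'll lower 2 mm more and release.

>>> step_arm(motion=[[[0, 0, 0, 0, 0, 0.004, 1], [0, 0, 0, 0, 0, 0.006, 1], [0, 0, 0, 0, 0, 0.006, 1], [0, 0, 0, 0, 0, 0.006, 1]]])

```text
time: 12.55
position: [0.3726, 0.291, 0.0618]
tool_rot: [0.221, 3.133, 0.001]
wrist_force: [-0.5, 0.2, 6.0]
opening: 0.0396
grip_force: 15.0
```

>>> step_arm(motion=[[[0, 0, 0, 0, 0, 0, -0.3], [0, 0, 0, 0, 0, 0, -0.3], [0, 0, 0, 0, 0, 0, -0.3], [0, 0, 0, 0, 0, 0, -0.3], [0, 0, 0, 0, 0, 0, -0.3], [0, 0, 0, 0, 0, -0.2, -0.3], [0, 0, 0, 0, 0, -0.6, -0.3], [0, 0, 0, 0, 0, -0.6, -0.3], [0, 0, 0, 0, 0, -0.6, -0.3], [0, 0, 0, 0, 0, -0.6, -0.3]]])

```text
time: 13.38
position: [0.3754, 0.2926, 0.2166]
tool_rot: [0.22, 3.124, 0.011]
wrist_force: [0.7, 0.6, -0.5]
opening: 0.0615
grip_force: 0.0
```

```bash
python3 go.py .43,.12,.2,85 .4406,-.0173,.2,85
```

```text
t 13.38 pos [0.3754 0.2926 0.2166] close 81.9 j6 -0.91 open 0.0615 F [ 0.7  0.6 -0.5] grip 0.0
[0.014, 0.019, -0.102, -0.313, -0.653, 0.064] rows>= 4.4 ang rows 0.4
[0.014, 0.019, -0.102, -0.432, -1.191, 0.062] rows>= 3.3 ang rows 0.4
```

>>> step_arm(motion=[[[0, 0, 0, -0.42, -1, 0.05, -0.3], [0, 0, 0, -0.42, -1, 0.05, -0.3], [0, 0, 0, -0.42, -1, 0.05, -0.3], [0, 0, 0, -0.42, -1, 0.05, -0.3], [0, 0, 0, -0.42, -1, 0.05, -0.3], [0, 0, 0, -0.42, -1, 0.05, -0.3], [0, 0, 0, -0.42, -1, 0.05, -0.3], [0, 0, 0, -0.42, -1, 0.05, -0.3], [0, 0, 0, -0.42, -1, 0.05, -0.3]]])

```text
time: 14.13
position: [0.4404, 0.0278, 0.1971]
tool_rot: [-0.226, -3.131, -0.001]
wrist_force: [-0.3, 0.3, -0.2]
opening: 0.0614
grip_force: 0.0
```

```bash
python3 go.py .4406,-.0173,.13,82 .4406,-.0173,.066,82; python3 - <<'E'
from station import manip
from geo import *
a=manip.read_camera("side")["image"];b=manip.read_camera("top")["image"]
print("flask rim at z.1",at("top",(338.5,310.6),.1),at("side",(402.3,210.3),.1))
cv2.imwrite("pics/b6.png",cv2.hconcat([cv2.resize(a[290:450,330:530],None,fx=2,fy=2),cv2.resize(b[240:400,90:290],None,fx=2,fy=2)]))
E
```

```text
t 14.13 pos [0.4404 0.0278 0.1971] close 81.7 j6 -1.52 open 0.0614 F [-0.3  0.3 -0.2] grip 0.0
[0.001, -0.005, -0.008, -0.027, -0.179, 0.268] rows>= 1.9 ang rows 0.0
[0.001, -0.005, -0.008, -0.028, -0.179, 0.524] rows>= 1.5 ang rows 0.0
flask rim at z.1 [ 0.44233984 -0.01738791  0.1       ] [ 0.44004175 -0.01087437  0.1       ]
```

View pics/b6.png

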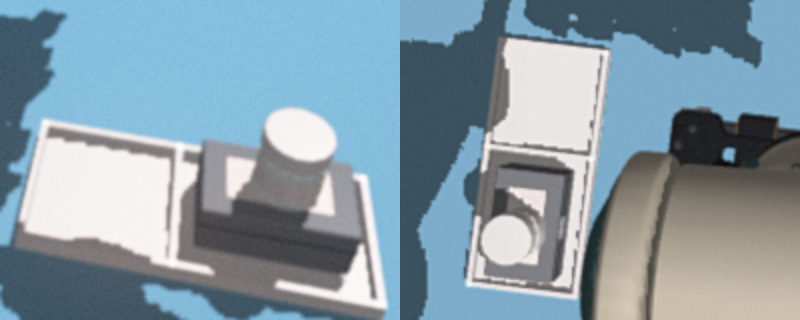

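```bash
python3 - <<'E'
from geo import *
c=np.radians(-8);o=np.array([.4184,.2849]);U=np.array([[np.cos(c),np.sin(c)],[-np.sin(c),np.cos(c)]])
def f(n,p,z):
    x=at(n,p,z);print(n,x.round(4),(U@(x[:2]-o)).round(4))
f("top",(144.2,360),.084);f("side",(479.5,357.5),.084)
S=lambda u,v:(330+u/2,290+v/2);T=lambda u,v:(90+u/2-200,240+v/2)
print("box top corners side")
for p in[(204,140),(348,172),(364,240),(196,213)]: f("side",S(*p),.039)
print("top view")
for p in[(497,163),(572,172),(556,281)]: f("top",T(*p),.039)
E
```

```text
top [0.3703 0.2867 0.084 ] [-0.0478 -0.0049]
side [0.3709 0.2936 0.084 ] [-0.0483  0.002 ]
box top corners side
side [0.4138 0.2605 0.039 ] [-0.0012 -0.0248]
side [0.3297 0.2783 0.039 ] [-0.0869 -0.0188]
side [0.3328 0.3264 0.039 ] [-0.0905  0.0292]
side [0.4249 0.3162 0.039 ] [0.0021 0.0319]
top view
top [0.4253 0.31   0.039 ] [0.0034 0.0258]
top [0.4168 0.2485 0.039 ] [ 0.0034 -0.0363]
top [0.3285 0.2628 0.039 ] [-0.0859 -0.0344]
```

>>> step_arm(motion=[[[0, 0, 0, -0.03, -0.17, 0, -0.3], [0, 0, 0, -0.03, -0.17, 0.05, -0.3], [0, 0, 0, -0.03, -0.17, 0.2, -0.3], [0, 0, 0, -0.03, -0.17, 0.2, -0.3], [0, 0, 0, -0.03, -0.17, 0.2, -0.3], [0, 0, 0, -0.03, -0.17, 0.2, -0.3], [0, 0, 0, -0.03, -0.17, 0.2, -0.3]]])

```text
time: 14.82
position: [0.4436, -0.014, 0.1498]
tool_rot: [0.218, 3.131, -0.0]
wrist_force: [0.0, -0.0, 0.1]
opening: 0.0612
grip_force: 0.0
```

```bash
python3 go.py .4408,-.016,.066,82
```

```text
t 14.82 pos [ 0.4436 -0.014   0.1498] close 82.0 j6 -1.62 open 0.0612 F [ 0.  -0.   0.1] grip 0.0
[0.0, 0.005, 0.001, 0.011, -0.009, 0.335] rows>= 2.0 ang rows 0.0
```

The jar is about 4 mm from the box middle, well inside tolerance. Next is the flask neck.

>>> step_arm(motion=[[[0, 0, 0, 0.01, -0.01, 0.1, -0.3], [0, 0, 0, 0.01, -0.01, 0.2, -0.3], [0, 0, 0, 0.01, -0.01, 0.33, -0.3], [0, 0, 0, 0.01, -0.01, 0.33, -0.3], [0, 0, 0, 0.01, -0.01, 0.33, -0.3], [0, 0, 0, 0.01, -0.01, 0.33, -0.3], [0, 0, 0, 0.01, -0.01, 0.33, 1], [0, 0, 0, 0.01, -0.01, 0.33, 1], [0, 0, 0, 0.01, -0.01, 0.33, 1], [0, 0, 0, 0.01, -0.01, 0.33, 1]]], grip_force=15)

```text
time: 15.65
position: [0.4402, -0.0169, 0.0666]
tool_rot: [0.221, 3.132, -0.0]
wrist_force: [-0.6, 0.9, -0.5]
opening: 0.0377
grip_force: 0.0
```

>>> step_arm(motion=[[[0, 0, 0, 0, 0, 0, 1], [0, 0, 0, 0, 0, 0, 1], [0, 0, 0, 0, 0, 0, 1], [0, 0, 0, 0, 0, 0, 1], [0, 0, 0, 0, 0, 0, 1]]])

```text
time: 16.07
position: [0.4396, -0.0168, 0.0657]
tool_rot: [-0.221, -3.134, -0.0]
wrist_force: [-0.2, 0.7, 0.6]
opening: 0.0261
grip_force: 15.0
```

>>> step_arm(motion=[[[0, 0, 0, 0, 0, -0.1, 1], [0, 0, 0, 0, 0, -0.3, 1], [0, 0, 0, 0, 0, -0.6, 1], [0, 0, 0, 0, 0, -0.6, 1], [0, 0, 0, 0, 0, -0.6, 1], [0, 0, 0, 0, 0, -0.6, 1]]])

```text
time: 16.57
position: [0.441, -0.0172, 0.2177]
tool_rot: [0.221, 3.129, -0.001]
wrist_force: [-1.3, -0.1, -1.4]
opening: 0.0256
grip_force: 15.0
```

```bash
python3 go.py .476,.277,.21,82
```

```text
t 16.57 pos [ 0.441  -0.0172  0.2177] close 81.9 j6 -1.63 open 0.0256 F [-1.3 -0.1 -1.4] grip 15.0
[-0.001, 0.01, -0.002, 0.027, 1.185, 0.03] rows>= 7.1 ang rows 0.0
```

>>> step_arm(motion=[[[0, 0, 0, 0.02, 0.15, 0, 1], [0, 0, 0, 0.02, 1, 0, 1], [0, 0, 0, 0.02, 1, 0, 1], [0, 0, 0, 0.02, 1, 0, 1], [0, 0, 0, 0.02, 1, 0, 1], [0, 0, 0, 0.02, 1, 0, 1], [0, 0, 0, 0.02, 1, 0, 1], [0, 0, 0, 0.02, 1, 0, 1], [0, 0, 0, 0.02, 1, 0, 1]]])

```text
time: 17.32
position: [0.4683, 0.2306, 0.2135]
tool_rot: [-0.219, -3.13, 0.004]
wrist_force: [0.8, 0.1, -1.5]
opening: 0.0256
grip_force: 15.0
```

```bash
python3 go.py .476,.278,.11,82 .476,.278,.0705,82
```

```text
t 17.32 pos [0.4683 0.2306 0.2135] close 82.0 j6 -1.11 open 0.0256 F [ 0.8  0.1 -1.5] grip 15.0
[-0.006, -0.007, -0.0, -0.006, 0.193, 0.414] rows>= 2.7 ang rows 0.0
[-0.006, -0.007, -0.0, -0.006, 0.194, 0.572] rows>= 0.9 ang rows 0.0
```

>>> step_arm(motion=[[[0, 0, 0, -0.006, 0.18, 0, 1], [0, 0, 0, -0.006, 0.18, 0, 1], [0, 0, 0, -0.006, 0.18, 0.2, 1], [0, 0, 0, -0.006, 0.18, 0.42, 1], [0, 0, 0, -0.006, 0.18, 0.42, 1], [0, 0, 0, -0.006, 0.18, 0.42, 1], [0, 0, 0, -0.006, 0.18, 0.42, 1], [0, 0, 0, -0.006, 0.18, 0.42, 1]]])

```text
time: 17.98
position: [0.4789, 0.2751, 0.1122]
tool_rot: [0.223, 3.131, 0.002]
wrist_force: [-0.3, 1.3, -0.9]
opening: 0.0259
grip_force: 15.0
```

```bash
python3 go.py .476,.278,.0695,82
```

```text
t 17.98 pos [0.4789 0.2751 0.1122] close 81.8 j6 -1.03 open 0.0259 F [-0.3  1.3 -0.9] grip 15.0
[0.002, 0.004, -0.005, 0.013, 0.01, 0.171] rows>= 1.0 ang rows 0.0
```

>>> step_arm(motion=[[[0, 0, 0, 0.013, 0.01, 0.06, 1], [0, 0, 0, 0.013, 0.01, 0.12, 1], [0, 0, 0, 0.013, 0.01, 0.16, 1], [0, 0, 0, 0.013, 0.01, 0.174, 1], [0, 0, 0, 0.013, 0.01, 0.174, 1], [0, 0, 0, 0.013, 0.01, 0.174, 1]]])

```text
time: 18.48
position: [0.4759, 0.2789, 0.0692]
tool_rot: [0.221, 3.131, 0.002]
wrist_force: [-0.8, -0.7, 5.4]
opening: 0.0256
grip_force: 15.0
```

>>> step_arm(motion=[[[0, 0, 0, 0, 0, 0, -0.1], [0, 0, 0, 0, 0, 0, -0.1], [0, 0, 0, 0, 0, 0, -0.1], [0, 0, 0, 0, 0, 0, -0.1], [0, 0, 0, 0, 0, 0, -0.1], [0, 0, 0, 0, 0, -0.2, -0.1], [0, 0, 0, 0, 0, -0.5, -0.1], [0, 0, 0, 0, 0, -0.5, -0.1], [0, 0, 0, 0, 0, -0.5, -0.1], [0, 0, 0, 0, 0, -0.5, -0.1]]])

```text
time: 19.32
position: [0.4763, 0.2794, 0.195]
tool_rot: [0.221, 3.128, 0.005]
wrist_force: [-0.3, -0.2, 0.1]
opening: 0.0515
grip_force: 0.0
```

```bash
python3 go.py .5798,.0692,.2,82 .5798,.0692,.2,75 .588,-.092,.2,99
```

```text
t 19.32 pos [0.4763 0.2794 0.195 ] close 81.9 j6 -1.03 open 0.0515 F [-0.3 -0.2  0.1] grip 0.0
[0.006, 0.01, -0.002, -0.528, -0.774, -0.02] rows>= 5.6 ang rows 0.1
[0.007, 0.01, 0.231, -0.528, -0.774, -0.02] rows>= 0.0 ang rows 1.0
[0.005, 0.011, -0.569, -0.651, -1.408, -0.021] rows>= 3.9 ang rows 2.4
```

>>> step_arm(motion=[[[0, 0, 0.7, -0.53, -0.77, 0, -0.25], [0, 0, 0.7, -0.53, -0.77, 0, -0.25], [0, 0, 0.7, -0.53, -0.77, 0, -0.25], [0, 0, 0.7, -0.53, -0.77, 0, -0.25], [0, 0, 0.7, -0.53, -0.77, 0, -0.25], [0, 0, 0.7, -0.53, -0.77, 0, -0.25], [0, 0, 0.7, -0.53, -0.77, 0, -0.25], [0, 0, 0.7, -0.53, -0.77, 0, -0.25], [0, 0, 0.7, -0.53, -0.77, 0, -0.25]]])

```text
time: 20.07
position: [0.5775, 0.07, 0.1906]
tool_rot: [-0.788, -3.037, -0.0]
wrist_force: [0.1, -0.6, 0.1]
opening: 0.0586
grip_force: 0.0
```

```bash
python3 go.py .58,.0705,.11,61 .58,.0705,.032,61; python3 - <<'E'
from station import manip
from geo import *
a=manip.read_camera("side")["image"];b=manip.read_camera("top")["image"]
cv2.imwrite("pics/b7.png",cv2.hconcat([cv2.resize(a[200:440,240:540],None,fx=1.3,fy=1.3),cv2.resize(b[200:440,90:390],None,fx=1.3,fy=1.3)]))
E
```

```text
t 20.07 pos [0.5775 0.07   0.1906] close 60.9 j6 -1.06 open 0.0586 F [ 0.1 -0.6  0.1] grip 0.0
[-0.002, -0.007, -0.003, -0.009, 0.007, 0.322] rows>= 1.9 ang rows 0.0
[-0.002, -0.007, -0.003, -0.01, 0.007, 0.634] rows>= 1.9 ang rows 0.0
```

View pics/b7.png

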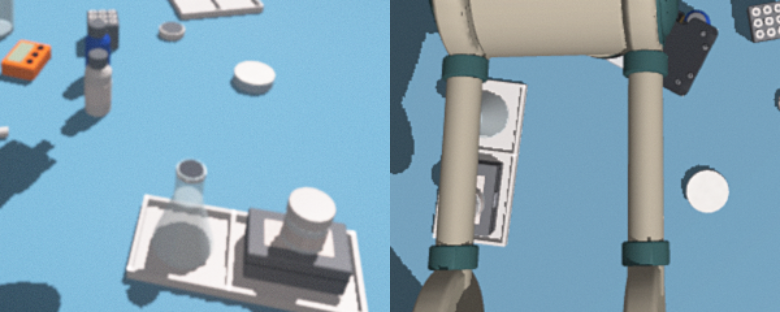

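The flask stands centred in the small pocket, and the box and jar are fine. Next is the bottle.

>>> step_arm(motion=[[[0, 0, 0, -0.01, 0, 0.1, -0.25], [0, 0, 0, -0.01, 0, 0.3, -0.25], [0, 0, 0, -0.01, 0, 0.3, -0.25], [0, 0, 0, -0.01, 0, 0.3, -0.25], [0, 0, 0, -0.01, 0, 0.3, -0.25]]])

```text
time: 20.58
position: [0.5808, 0.0691, 0.1176]
tool_rot: [-0.786, -3.041, -0.0]
wrist_force: [0.4, -0.9, 0.5]
opening: 0.0588
grip_force: 0.0
```

```bash
python3 go.py .58,.0705,.032,61
```

```text
t 20.58 pos [0.5808 0.0691 0.1176] close 61.0 j6 -1.07 open 0.0588 F [ 0.4 -0.9  0.5] grip 0.0
[-0.0, -0.001, 0.0, 0.005, 0.003, 0.343] rows>= 2.1 ang rows 0.0
```

>>> step_arm(motion=[[[0, 0, 0, 0.004, 0.003, 0.1, -0.25], [0, 0, 0, 0.004, 0.003, 0.25, -0.25], [0, 0, 0, 0.004, 0.003, 0.34, -0.25], [0, 0, 0, 0.004, 0.003, 0.34, -0.25], [0, 0, 0, 0.004, 0.003, 0.34, -0.25], [0, 0, 0, 0.004, 0.003, 0.34, 1], [0, 0, 0, 0.004, 0.003, 0.34, 1], [0, 0, 0, 0.004, 0.003, 0.34, 1], [0, 0, 0, 0.004, 0.003, 0.34, 1], [0, 0, 0, 0.004, 0.003, 0.34, 1]]], grip_force=15)

```text
time: 21.42
position: [0.5816, 0.0695, 0.0335]
tool_rot: [0.788, 3.038, 0.001]
wrist_force: [-0.5, 0.4, 4.9]
opening: 0.0338
grip_force: 14.9
```

>>> step_arm(motion=[[[0, 0, 0, 0, 0, 0, 1], [0, 0, 0, 0, 0, 0, 1], [0, 0, 0, 0, 0, 0, 1]]])

```text
time: 21.67
position: [0.5817, 0.0694, 0.0335]
tool_rot: [0.788, 3.038, 0.001]
wrist_force: [-0.1, 1.2, 6.3]
opening: 0.0338
grip_force: 14.9
```

>>> step_arm(motion=[[[0, 0, 0, 0, 0, -0.2, 1], [0, 0, 0, 0, 0, -0.7, 1], [0, 0, 0, 0, 0, -0.7, 1], [0, 0, 0, 0, 0, -0.7, 1], [0, 0, 0, 0, 0, -0.7, 1], [0, 0, 0, 0, 0, -0.7, 1], [0, 0, 0, 0, 0, -0.7, 1]]])

```text
time: 22.25
position: [0.5799, 0.0693, 0.2066]
tool_rot: [-0.788, -3.04, 0.0]
wrist_force: [0.2, -0.0, -0.5]
opening: 0.0336
grip_force: 14.8
```

```bash
python3 go.py .48,-.09,.2,61 .3774,-.2317,.2,61
```

```text
t 22.25 pos [0.5799 0.0693 0.2066] close 60.9 j6 -1.06 open 0.0336 F [ 0.2 -0.  -0.5] grip 14.8
[-0.001, -0.001, -0.002, 0.039, -0.751, 0.027] rows>= 4.5 ang rows 0.0
[-0.001, -0.001, -0.002, 0.123, -1.446, 0.027] rows>= 4.2 ang rows 0.0
```

>>> step_arm(motion=[[[0, 0, 0, 0.06, -0.2, 0, 1], [0, 0, 0, 0.08, -0.95, 0.02, 1], [0, 0, 0, 0.08, -0.95, 0.02, 1], [0, 0, 0, 0.08, -0.95, 0.02, 1], [0, 0, 0, 0.08, -0.95, 0.02, 1], [0, 0, 0, 0.08, -0.95, 0.02, 1], [0, 0, 0, 0.08, -0.95, 0.02, 1], [0, 0, 0, 0.08, -0.95, 0.02, 1], [0, 0, 0, 0.08, -0.95, 0.02, 1]]])

```text
time: 23.0
position: [0.4469, -0.1277, 0.2004]
tool_rot: [-0.789, -3.037, -0.003]
wrist_force: [-0.0, 0.9, -1.4]
opening: 0.0337
grip_force: 14.8
```

```bash
python3 go.py .3774,-.231,.11,61
```

```text
t 23.0 pos [ 0.4469 -0.1277  0.2004] close 60.9 j6 -1.49 open 0.0337 F [-0.   0.9 -1.4] grip 14.8
[0.001, -0.007, -0.004, 0.04, -0.497, 0.361] rows>= 3.7 ang rows 0.0
```

>>> step_arm(motion=[[[0, 0, 0, 0.04, -0.49, 0, 1], [0, 0, 0, 0.04, -0.49, 0, 1], [0, 0, 0, 0.04, -0.49, 0, 1], [0, 0, 0, 0.04, -0.49, 0.2, 1], [0, 0, 0, 0.04, -0.49, 0.36, 1], [0, 0, 0, 0.04, -0.49, 0.36, 1], [0, 0, 0, 0.04, -0.49, 0.36, 1], [0, 0, 0, 0.04, -0.49, 0.36, 1], [0, 0, 0, 0.04, -0.49, 0.36, 1]]])

```text
time: 23.75
position: [0.3814, -0.2311, 0.1139]
tool_rot: [0.785, 3.039, -0.002]
wrist_force: [0.7, -0.2, -0.2]
opening: 0.0339
grip_force: 14.8
```

```bash
python3 go.py .3774,-.231,.055,61 .3774,-.231,.0375,61
```

```text
t 23.75 pos [ 0.3814 -0.2311  0.1139] close 61.0 j6 -1.77 open 0.0339 F [ 0.7 -0.2 -0.2] grip 14.8
[-0.001, 0.007, 0.002, 0.015, -0.008, 0.236] rows>= 1.4 ang rows 0.0
[-0.001, 0.007, 0.002, 0.015, -0.007, 0.306] rows>= 0.4 ang rows 0.0
```

>>> step_arm(motion=[[[0, 0, 0, 0.014, -0.008, 0.1, 1], [0, 0, 0, 0.014, -0.008, 0.2, 1], [0, 0, 0, 0.014, -0.008, 0.26, 1], [0, 0, 0, 0.014, -0.008, 0.29, 1], [0, 0, 0, 0.014, -0.008, 0.305, 1], [0, 0, 0, 0.014, -0.008, 0.305, 1], [0, 0, 0, 0.014, -0.008, 0.305, 1]]])

```text
time: 24.33
position: [0.3768, -0.2316, 0.0373]
tool_rot: [0.787, 3.038, -0.002]
wrist_force: [0.3, -0.5, 0.2]
opening: 0.0335
grip_force: 15.0
```

```bash
python3 go.py .3774,-.231,.0375,61;python3 - <<'E'
from station import manip
from geo import *
a=manip.read_camera("side")["image"]
cv2.imwrite("pics/b8.png",cv2.resize(a[120:260,330:480],None,fx=4,fy=4))
E
```

```text
t 24.33 pos [ 0.3768 -0.2316  0.0373] close 61.0 j6 -1.77 open 0.0335 F [ 0.3 -0.5  0.2] grip 15.0
[-0.001, 0.006, -0.001, -0.001, 0.003, -0.001] rows>= 0.0 ang rows 0.0
```

View pics/b8.png

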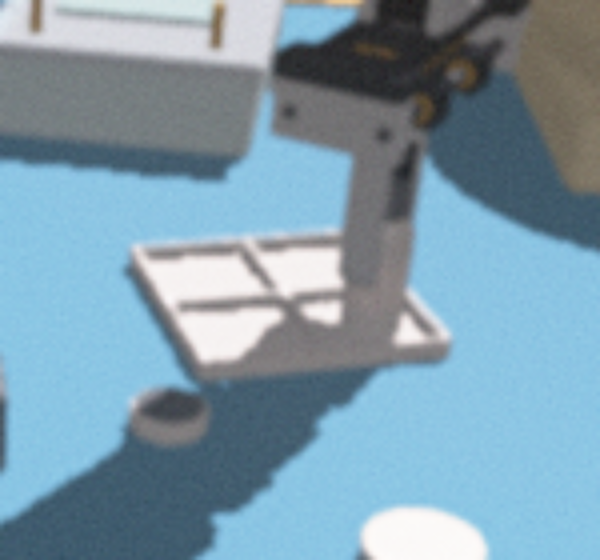

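The bottle is in its pocket, just above the floor. I'll touch it down, release and rise.

>>> step_arm(motion=[[[0, 0, 0, 0, 0, 0.004, 1], [0, 0, 0, 0, 0, 0.004, 1], [0, 0, 0, 0, 0, 0.004, 1]]])

```text
time: 24.63
position: [0.3766, -0.2315, 0.0365]
tool_rot: [0.788, 3.038, -0.002]
wrist_force: [0.0, 1.1, 7.1]
opening: 0.0332
grip_force: 15.0
```

>>> step_arm(motion=[[[0, 0, 0, 0, 0, 0, -0.3], [0, 0, 0, 0, 0, 0, -0.3], [0, 0, 0, 0, 0, 0, -0.3], [0, 0, 0, 0, 0, 0, -0.3], [0, 0, 0, 0, 0, 0, -0.3], [0, 0, 0, 0, 0, -0.2, -0.3], [0, 0, 0, 0, 0, -0.65, -0.3], [0, 0, 0, 0, 0, -0.65, -0.3], [0, 0, 0, 0, 0, -0.65, -0.3], [0, 0, 0, 0, 0, -0.65, -0.3]]])

```text
time: 25.47
position: [0.379, -0.2339, 0.2046]
tool_rot: [0.785, 3.028, -0.01]
wrist_force: [-0.2, -0.2, -0.3]
opening: 0.0615
grip_force: 0.0
```

```bash
python3 go.py .5885,-.091,.2,91 .5885,-.091,.2,99
```

```text
t 25.47 pos [ 0.379  -0.2339  0.2046] close 60.9 j6 -1.77 open 0.0615 F [-0.2 -0.2 -0.3] grip 0.0
[-0.013, 0.025, -1.002, -0.454, 0.907, 0.022] rows>= 6.1 ang rows 4.2
[-0.015, 0.025, -1.269, -0.454, 0.907, 0.022] rows>= 0.0 ang rows 5.3
```

>>> step_arm(motion=[[[0, 0, -1, -0.45, 0.91, 0, -0.5], [0, 0, -1, -0.45, 0.91, 0, -0.5], [0, 0, -1, -0.45, 0.91, 0, -0.5], [0, 0, -1, -0.45, 0.91, 0, -0.5], [0, 0, -1, -0.45, 0.91, 0, -0.5], [0, 0, -1, -0.45, 0.91, 0, -0.5], [0, 0, -1, -0.45, 0.91, 0, -0.5], [0, 0, -1, -0.45, 0.91, 0, -0.5], [0, 0, -1, -0.45, 0.91, 0, -0.5]]])

```text
time: 26.22
position: [0.5831, -0.0866, 0.1963]
tool_rot: [0.027, -3.139, 0.0]
wrist_force: [0.2, -0.4, 1.4]
opening: 0.0705
grip_force: 0.0
```

```bash
python3 go.py .5885,-.091,.1,99
```

```text
t 26.22 pos [ 0.5831 -0.0866  0.1963] close 91.0 j6 -1.85 open 0.0705 F [ 0.2 -0.4  1.4] grip 0.0
[0.0, -0.005, -0.267, -0.022, -0.018, 0.385] rows>= 2.3 ang rows 1.1
```

>>> step_arm(motion=[[[0, 0, -0.27, -0.02, -0.01, 0.1, -0.5], [0, 0, -0.27, -0.02, -0.01, 0.38, -0.5], [0, 0, -0.27, -0.02, -0.01, 0.38, -0.5], [0, 0, -0.27, -0.02, -0.01, 0.38, -0.5], [0, 0, -0.27, -0.02, -0.01, 0.38, -0.5], [0, 0, -0.27, -0.02, -0.01, 0.38, -0.5]]])

```text
time: 26.72
position: [0.5896, -0.0902, 0.1043]
tool_rot: [-0.245, 3.13, -0.002]
wrist_force: [-0.0, -0.3, 0.5]
opening: 0.0707
grip_force: 0.0
```

```bash
python3 go.py .5885,-.0905,.014,99;python3 - <<'E'
from station import manip
from geo import *
a=manip.read_camera("side")["image"];b=manip.read_camera("top")["image"]
cv2.imwrite("pics/b9.png",cv2.hconcat([cv2.resize(a[120:320,240:480],None,fx=1.6,fy=1.6),cv2.resize(b[170:370,300:540],None,fx=1.6,fy=1.6)]))
E
```

```text
t 26.72 pos [ 0.5896 -0.0902  0.1043] close 98.9 j6 -2.0 open 0.0707 F [-0.  -0.3  0.5] grip 0.0
[-0.002, 0.004, -0.002, 0.005, -0.0, 0.361] rows>= 2.2 ang rows 0.0
```

View pics/b9.png

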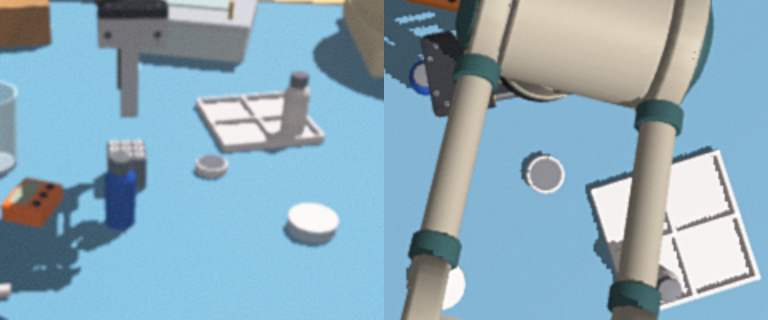

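The bottle stands upright in its pocket, and the gripper is over the rack.

>>> step_arm(motion=[[[0, 0, 0, 0.004, 0, 0.1, -0.5], [0, 0, 0, 0.004, 0, 0.25, -0.5], [0, 0, 0, 0.004, 0, 0.36, -0.5], [0, 0, 0, 0.004, 0, 0.36, -0.5], [0, 0, 0, 0.004, 0, 0.36, -0.5], [0, 0, 0, 0.004, 0, 0.36, 1], [0, 0, 0, 0.004, 0, 0.36, 1], [0, 0, 0, 0.004, 0, 0.36, 1], [0, 0, 0, 0.004, 0, 0.36, 1], [0, 0, 0, 0.004, 0, 0.36, 1]]], grip_force=20)

```text
time: 27.65
position: [0.5893, -0.0894, 0.014]
tool_rot: [-0.247, 3.129, -0.002]
wrist_force: [-0.1, 0.1, 5.8]
opening: 0.0463
grip_force: 20.0
```

>>> step_arm(motion=[[[0, 0, 0, 0, 0, 0, 1], [0, 0, 0, 0, 0, 0, 1], [0, 0, 0, 0, 0, 0, 1]]])

```text
time: 27.9
position: [0.5894, -0.0894, 0.0141]
tool_rot: [-0.247, 3.129, -0.001]
wrist_force: [-0.8, 1.1, 6.0]
opening: 0.0463
grip_force: 20.0
```

>>> step_arm(motion=[[[0, 0, 0, 0, 0, -0.2, 1], [0, 0, 0, 0, 0, -0.75, 1], [0, 0, 0, 0, 0, -0.75, 1], [0, 0, 0, 0, 0, -0.75, 1], [0, 0, 0, 0, 0, -0.75, 1], [0, 0, 0, 0, 0, -0.75, 1], [0, 0, 0, 0, 0, -0.75, 1]]])

```text
time: 28.48
position: [0.5885, -0.0892, 0.2009]
tool_rot: [-0.247, 3.13, -0.001]
wrist_force: [-0.3, -0.3, -1.7]
opening: 0.0458
grip_force: 20.0
```

```bash
python3 go.py .4616,-.2783,.2,106
```

```text
t 28.48 pos [ 0.5885 -0.0892  0.2009] close 99.0 j6 -2.0 open 0.0458 F [-0.3 -0.3 -1.7] grip 20.0
[-0.002, 0.004, -0.232, 0.62, -0.667, 0.003] rows>= 5.5 ang rows 1.0
```

>>> step_arm(motion=[[[0, 0, -0.23, 0.1, -0.1, 0, 1], [0, 0, -0.23, 0.62, -0.67, 0, 1], [0, 0, -0.23, 0.62, -0.67, 0, 1], [0, 0, -0.23, 0.62, -0.67, 0, 1], [0, 0, -0.23, 0.62, -0.67, 0, 1], [0, 0, -0.23, 0.62, -0.67, 0, 1], [0, 0, -0.23, 0.62, -0.67, 0, 1], [0, 0, -0.23, 0.62, -0.67, 0, 1], [0, 0, -0.23, 0.62, -0.67, 0, 1]]])

```text
time: 29.23
position: [0.4608, -0.2777, 0.198]
tool_rot: [0.434, -3.109, -0.006]
wrist_force: [-0.4, 0.8, -1.4]
opening: 0.0454
grip_force: 20.0
```

```bash
python3 go.py .4616,-.2778,.06,106
```

```text
t 29.23 pos [ 0.4608 -0.2777  0.198 ] close 105.9 j6 -2.52 open 0.0454 F [-0.4  0.8 -1.4] grip 20.0
[0.007, -0.003, -0.003, -0.004, -0.004, 0.552] rows>= 3.3 ang rows 0.0
```

>>> step_arm(motion=[[[0, 0, 0, 0, 0, 0.2, 1], [0, 0, 0, 0, 0, 0.4, 1], [0, 0, 0, 0, 0, 0.56, 1], [0, 0, 0, 0, 0, 0.56, 1], [0, 0, 0, 0, 0, 0.56, 1], [0, 0, 0, 0, 0, 0.56, 1], [0, 0, 0, 0, 0, 0.56, 1]]])

```text
time: 29.82
position: [0.463, -0.2788, 0.061]
tool_rot: [-0.437, 3.109, -0.002]
wrist_force: [0.1, -0.2, -0.8]
opening: 0.0459
grip_force: 20.0
```

```bash
python3 go.py .4616,-.2778,.018,106;python3 - <<'E'
from station import manip
from geo import *
a=manip.read_camera("side")["image"];b=manip.read_camera("top")["image"]
cv2.imwrite("pics/b10.png",cv2.hconcat([cv2.resize(a[140:230,340:460],None,fx=3.3,fy=3.3),cv2.resize(b[250:370,410:570],None,fx=2.475,fy=2.475)]))
E
```

```text
t 29.82 pos [ 0.463  -0.2788  0.061 ] close 106.0 j6 -2.52 open 0.0459 F [ 0.1 -0.2 -0.8] grip 20.0
[-0.003, 0.003, 0.0, 0.005, 0.006, 0.172] rows>= 1.0 ang rows 0.0
```

View pics/b10.png

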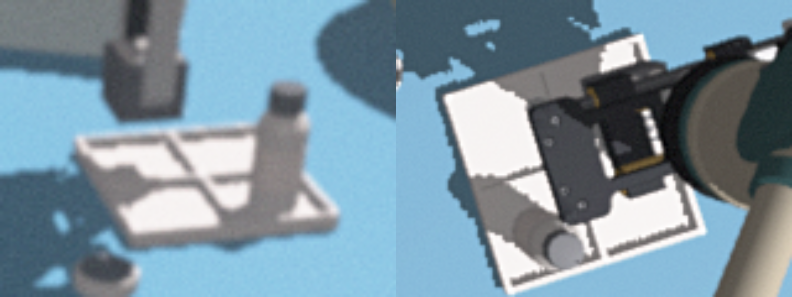

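```bash
python3 - <<'E'
from geo import *
S=lambda u,v:(340+u/3.3,140+v/3.3)
for c in(np.array([.463,-.2788]),np.array([.461,-.2743])):
  for z in(.047,.089):
    print(z,[((proj("side",np.r_[c+np.array([[.961,-.276],[.276,.961]])@np.array(d)*.023,z])-[340,140])*3.3).round().tolist() for d in[(1,1),(-1,1),(1,-1),(-1,-1)]])
c=np.array([.4195,-.255])
print([((proj("side",np.r_[c+np.array([[.961,-.276],[.276,.961]])@np.array(d)*.07,.012])-[340,140])*3.3).round().tolist() for d in[(1,1),(-1,1),(1,-1),(-1,-1)]])
E
```

```text
0.047 [[116.0, 123.0], [182.0, 118.0], [96.0, 95.0], [160.0, 90.0]]
0.089 [[120.0, 64.0], [188.0, 59.0], [101.0, 37.0], [166.0, 33.0]]
0.047 [[119.0, 126.0], [185.0, 121.0], [99.0, 98.0], [163.0, 93.0]]
0.089 [[124.0, 67.0], [191.0, 62.0], [104.0, 40.0], [169.0, 36.0]]
[[131.0, 230.0], [338.0, 211.0], [73.0, 135.0], [259.0, 120.0]]
```

The rack hangs over the far-right pocket, with the bottle in the near one. I'm out of pictures, so I'll lower in steps and watch the force. Touching a wall would show up about 8 mm early.

>>> step_arm(motion=[[[0, 0, 0, 0.005, 0.01, 0.04, 1], [0, 0, 0, 0.005, 0.01, 0.09, 1], [0, 0, 0, 0.005, 0.01, 0.12, 1], [0, 0, 0, 0.005, 0.01, 0.144, 1], [0, 0, 0, 0.005, 0.01, 0.144, 1], [0, 0, 0, 0.005, 0.01, 0.144, 1]]])

```text
time: 30.42
position: [0.4599, -0.277, 0.0243]
tool_rot: [-0.435, 3.111, -0.001]
wrist_force: [-0.3, 0.8, -1.2]
opening: 0.0458
grip_force: 20.0
```

```bash
python3 go.py .461,-.2765,.018,106
```

```text
t 30.42 pos [ 0.4599 -0.277   0.0243] close 105.9 j6 -2.52 open 0.0458 F [-0.3  0.8 -1.2] grip 20.0
[-0.001, 0.001, -0.002, -0.005, 0.001, 0.025] rows>= 0.2 ang rows 0.0
```

The rack's underside is below the wall tops with no contact, so it is inside the pocket. Continuing down.

>>> step_arm(motion=[[[0, 0, 0, 0, 0, 0.015, 1], [0, 0, 0, 0, 0, 0.023, 1], [0, 0, 0, 0, 0, 0.027, 1], [0, 0, 0, 0, 0, 0.027, 1], [0, 0, 0, 0, 0, 0.027, 1]]])

```text
time: 30.83
position: [0.4598, -0.2771, 0.018]
tool_rot: [-0.435, 3.111, -0.001]
wrist_force: [-0.3, -0.1, 6.1]
opening: 0.0457
grip_force: 20.0
```

>>> step_arm(motion=[[[0, 0, 0, 0, 0, 0, -0.25], [0, 0, 0, 0, 0, 0, -0.25], [0, 0, 0, 0, 0, 0, -0.25], [0, 0, 0, 0, 0, 0, -0.25], [0, 0, 0, 0, 0, 0, -0.25], [0, 0, 0, 0, 0, -0.2, -0.25], [0, 0, 0, 0, 0, -0.7, -0.25], [0, 0, 0, 0, 0, -0.7, -0.25], [0, 0, 0, 0, 0, -0.7, -0.25], [0, 0, 0, 0, 0, -0.7, -0.25]]])

```text
time: 31.67
position: [0.4628, -0.2793, 0.1994]
tool_rot: [-0.434, 3.102, -0.015]
wrist_force: [1.0, -0.9, -0.2]
opening: 0.0588
grip_force: 0.0
```

```bash
python3 go.py .45,-.05,.25,100
```

```text
t 31.67 pos [ 0.4628 -0.2793  0.1994] close 105.9 j6 -2.52 open 0.0588 F [ 1.  -0.9 -0.2] grip 0.0
[-0.019, 0.016, 0.198, -0.204, 0.894, -0.21] rows>= 5.6 ang rows 0.8
```

>>> step_arm(motion=[[[0, 0, 0, -0.1, 0.9, -0.2, -0.25], [0, 0, 0, -0.1, 0.9, -0.2, -0.25], [0, 0, 0, -0.1, 0.9, -0.2, -0.25], [0, 0, 0, -0.1, 0.9, -0.2, -0.25], [0, 0, 0, -0.1, 0.9, -0.2, -0.25], [0, 0, 0, -0.1, 0.9, -0.2, -0.25], [0, 0, 0, -0.1, 0.9, -0.2, -0.25], [0, 0, 0, -0.1, 0.9, -0.2, -0.25], [0, 0, 0, -0.1, 0.9, -0.2, -0.25]]])

```text
time: 32.42
position: [0.4219, -0.0541, 0.2417]
tool_rot: [0.436, -3.111, 0.001]
wrist_force: [-0.6, 0.7, 0.4]
opening: 0.0591
grip_force: 0.0
```

```bash
python3 - <<'E'
from station import manip
from geo import *
s=cv2.imread("pics/side0.png");a=manip.read_camera("side")["image"];b=manip.read_camera("top")["image"];t=cv2.imread("pics/top0.png")
# bystanders: mean change in boxes of the side view
for n,(x0,y0,x1,y1) in dict(petri=(415,245,455,272),timer=(238,228,282,262),glass=(212,170,254,230)).items():
    print(n,cv2.absdiff(s,a)[y0:y1,x0:x1].mean().round(1))
# predicted v. seen: foreground change inside tray, side view
for n,p,z in[("bottle",(.3766,-.2315),.089),("rack",(.4598,-.2771),.046)]:
    print(n,"pred top px side",proj("side",np.r_[p,z]).round(1),"top",proj("top",np.r_[p,z]).round(1))
d=(cv2.absdiff(s,a).max(2)>40).astype(np.uint8);d[:, :340]=0;d[260:]=0;d[:130]=0;d[:,460:]=0
n,l,st,c=cv2.connectedComponentsWithStats(d);print("side",[x.tolist() for x in st[1:] if x[4]>40])
g=cv2.cvtColor(b,cv2.COLOR_BGR2HSV);m=((g[...,2]<140)&(g[...,1]<60)).astype(np.uint8);m[:,:420]=0;m[:,545:]=0;m[:255]=0;m[375:]=0
n,l,st,c=cv2.connectedComponentsWithStats(m);print("top",[(x.tolist(),y.round(1).tolist()) for x,y in zip(st[1:],c[1:]) if x[4]>40])
E
```

```text
petri 10.5
timer 11.5
glass 12.7
bottle pred top px side [425.5 165. ] top [478.7 350. ]
rack pred top px side [383.4 173. ] top [498.9 293.2]
side [[418, 165, 16, 28, 287], [366, 168, 31, 28, 628], [416, 183, 8, 9, 45], [408, 194, 23, 15, 220], [393, 210, 23, 20, 197], [378, 228, 34, 32, 732]]
top [([420, 268, 99, 107, 3935], [452.8, 326.8]), ([496, 307, 35, 46, 178], [518.7, 334.4]), ([480, 319, 12, 38, 88], [485.7, 339.9])]
```

```bash
python3 - <<'E'
from station import manip
import cv2
s=cv2.imread("pics/side0.png");a=manip.read_camera("side")["image"]
for n,(x0,y0,x1,y1) in dict(petri=(415,245,455,272),timer=(238,228,282,262),glass=(212,170,254,230),blue=(303,213,330,240)).items():
    r=cv2.minMaxLoc(cv2.matchTemplate(a[y0-20:y1+20,x0-20:x1+20],s[y0:y1,x0:x1],cv2.TM_CCOEFF_NORMED));print(n,round(r[1],2),"shift",r[3][0]-20,r[3][1]-20)
st=manip.get_state();print(st["time"],st["position"],st["wrist_force"].round(1))
E
```

```text
petri 1.0 shift 0 0
timer 1.0 shift 0 0
glass 0.99 shift 0 0
blue 0.53 shift 0 0
32.5667 [ 0.42194664 -0.05470493  0.24152376] [0.5 0.2 0.7]
```

Bystanders are unmoved, the kits are in place and the arm is clear, so I'm handing in.

```bash
python3 -c "
from station import manip
print(manip.job_done())"
```

```text
the job is handed in; nothing more can be done
None
```

I handed in both kits at about 33 s of robot time. My camera and force checks showed all five items in place and the bystanders unmoved, though the rack's final position was checked only by numbers, as my 14 pictures were used up; the hand-in returned no verdict.

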